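Kit the good valve-train parts into the nest tray

ROBOT

A 6-joint arm with a two-finger parallel gripper is mounted at the origin on the work surface. World frame = base frame: x ahead of the robot, y to its left, z up, the work surface at z = 0. Lengths are in mm, angles in degrees, forces in N, time in s.
With the tool pointing down it reaches from about 225 to 725 mm from the base axis. Payload 3.1 kg.
Tool frame: the origin (TCP) lies at the very end of the fingers, on their centre line; the grasp point (between the pads) lies 19 mm behind it; z points along the fingers, y is the direction in which the jaws open and shut (so a half turn about z gives the same grasp; the last joint's range is limited). The gripper opens to 85 mm and grips with 20 to 120 N. Pads are 22 mm wide; open, the fingers measure 114 mm over their backs; the gripper's body (76 mm by 85 mm) begins 54 mm behind the grasp point. The pads swing forward as they close: fully open they stand 13 mm farther back than shut.
Start: joints at [-78.541, 2.75, 5.684, 92.934, 0, 82.678], TCP at [169.014, -497.043, 231.312] pointing down, gripper open.
Joint ranges: [-166.93, 166.93], [-56.73, 111.36], [-69.38, 81.34], [-121.58, 131.49], [-85.45, 84.26], [-180, 180]. Speed limits (degrees/s): [159.86, 159.86, 180, 180, 180, 180].

INTERFACE

Orientations are given as [roll, pitch, yaw] about the fixed x, y, z axes, in that order (R = Rz(yaw) Ry(pitch) Rx(roll)).
In Python, from cell import manip gives the robot as it stands.
- The arm moves only by the tool send_rows, never from a script. Its argument "moves" is a list of rows, each a list of 6 numbers: the shift along the world's x, y, z in mm, then the turn, a rotation vector about the world's x, y, z in degrees. In form: [[x, y, z, wx, wy, wz], ...]. A call has 1 to 5 rows; each row is the pose to reach, as a shift and turn from the pose measured when the call began; what a row does not reach only later rows make up. A row lasts 1/10 s, in which the tool goes at most 50 mm and 8.59 degrees, less where a joint would pass 70% of its speed; a pose out of reach is approached as far as the arm can. A call with a gripper value outside its range is refused whole. "fingers" is the opening, from -1 (shut) to 1 (fully open), so that 0 is half open, set as the call begins (left out, the last holds). The fingers move at their own pace and stop on an object; the grip force is fixed at half the most. Time passes only in rows, so rows that repeat a pose let the fingers close. It gives the time, the measured TCP pose, the force and the opening at its end, in the units of the state.
- manip.observe(): the state, without advancing time (a new reading comes with each control period).
- manip.snapshot(name): name is "scene" or "side" or "wrist"; returns the picture (400x640x3 uint8, red, green, blue); there is no depth.
- manip.camera_model(name): a dict with "camera_matrix" (3x3 intrinsics, pixels), "eye" and "rotation" of the camera in the world. Camera axes: x right, y down, z forward; pixel columns grow to the right and rows downward; lengths in mm; the calibration is good to about 2 mm. A picture is of the moment at which its call begins: read the wrist's pose just before it. camera_model takes no time and is no camera call; for the wrist camera it gives the pose at the moment of the call.
- manip.finish_job(): hands the job in, once; it reports no verdict.
The state is a dict: "time_s": time; "joint_pos": joint angles; "dq": joint speeds; "joint_efforts": joint torques, N m; "ee_pos": TCP position; "tcp_rot": TCP orientation; "ft_force": force on the tool from outside, world axes, zero at the start; "ft_torque": the same for the moment, N m; "grip_width": finger opening in mm.
Only numpy, scipy, OpenCV 4.12 (cv2) and the standard library are available. Lean on these libraries where they do the work, as an engineer would, in place of code of your own. Each camera call takes 0.05 s, during which the arm holds its last target.

TASK

Gather the good valve-train parts into the tray, each in the nest made for it: the bright steel valve spring in the round pocket, the brass sleeve over the post, the plain aluminium bearing cap in the long pocket, and the square bracket in the square pocket with its foot lug lying in the pocket's slot. Each must stand upright, fully down on the floor of its nest, and be let go. Leave the rusty spring and the bearing cap with the red paint mark where they are: they are scrap.

Things in the scene. Friction and masses are not known exactly. Their poses are not given: they have to be found in the camera images.
- spring_center (a point): good valve spring: bright steel coil, standing upright on the bench, outside diameter 34 mm, 50 mm tall, about 90 g, too stiff to give in the grip. Point: its centre, half-way up (25 mm). z up.
- cap_center (a point): good camshaft bearing cap: plain aluminium bridge block 64 mm long (x) by 26 mm wide (y) by 50 mm tall, with a square arch under its middle (28 mm wide, 22 mm high) and two dark bolt holes on top; about 160 g. Point: its centre, half-way up (25 mm); x along its length, z up. The two ends are alike.
- bracket_center (a point): keyed bracket: dark steel square upright block 34 x 34 mm, 50 mm tall, with a bright ring round a black bore on top and one yellow-painted lug at its foot, 14 mm wide and 10 mm thick, that reaches to 38 mm from the block's axis along +x; about 200 g. Point: centre of the block, half-way up (25 mm); x towards the lug, z up.
- sleeve_middle (a point): brass sleeve: upright tube, outside diameter 40 mm, bore 30 mm, 50 mm tall, about 120 g. Point: its centre, half-way up (25 mm). z up.
- rusty_spring_center (a point): scrap valve spring: same size as the good one but rust brown. To be left alone. Point: its centre, half-way up.
- red_cap_center (a point): scrap bearing cap: same as the good one but with a red paint mark over the middle of its top. To be left alone. Point: its centre, half-way up; x along its length.
- nest_spring: nest fixed in the tray: blue tile 86 x 86 x 4 mm with a round white fence, inside diameter 46 mm, 6 mm high above the tile, for the spring. Origin: centre of the tile's underside, 4 mm above the bench; the part stands on the tile's top, 4 mm above the origin. The 4 tiles lie 2 x 2 in a dark steel tray (190 mm square, rim 14 mm), 90 mm apart, all turned alike, in any order; z up.
- nest_cap: nest fixed in the tray: blue tile 86 x 86 x 4 mm with a long rectangular white fence, inside 78 mm (along x) by 38 mm (along y), 6 mm high above the tile, for the bearing cap. Origin: centre of the tile's underside, 4 mm above the bench; the part stands on the tile's top, 4 mm above the origin. x along the pocket's length, either way round will do; z up.
- nest_bracket: nest fixed in the tray: blue tile 86 x 86 x 4 mm with a square white fence, inside 46 x 46 mm, 6 mm high above the tile, centred on the tile, whose +x side is open by a slot 26 mm wide that runs out to the tile's edge, for the bracket with its lug in the slot. Origin: centre of the tile's underside, 4 mm above the bench; the part stands on the tile's top, 4 mm above the origin. x from the centre towards the slot; z up.
- nest_sleeve: nest fixed in the tray: blue tile 86 x 86 x 4 mm with a white round post, diameter 20 mm, 14 mm high above the tile, at its centre, for the sleeve. Origin: centre of the tile's underside, 4 mm above the bench; the part stands on the tile's top, 4 mm above the origin. z up.

How it is judged (in metres and radians):
At the end, for the whole second after the job is handed in: The four good parts stand in their own nests: within 12 mm of its centre, centre 26 to 32 mm above its origin (29 is fully down), tilt under 0.1 rad, at rest; cap and bracket within 0.4 rad of the nest's x axis. Both scrap parts within 30 mm of their start (horizontal distance between spring_center and nest_spring below 0.012 m and z of spring_center in the frame of nest_spring between 0.026 and 0.032 m and angle between each of spring_center, cap_center, bracket_center, sleeve_middle's own z axis and vertical below 0.1 rad and linear speed of each of spring, cap, bracket, sleeve below 0.02 m/s and horizontal distance between cap_center and nest_cap below 0.012 m and z of cap_center in the frame of nest_cap between 0.026 and 0.032 m and horizontal distance between bracket_center and nest_bracket below 0.012 m and z of bracket_center in the frame of nest_bracket between 0.026 and 0.032 m and horizontal distance between sleeve_middle and nest_sleeve below 0.012 m and z of sleeve_middle in the frame of nest_sleeve between 0.026 and 0.032 m and angle between the x axis of cap_center and the x axis of nest_cap, either way round below 0.4 rad and angle between the x axis of bracket_center and the x axis of nest_bracket, either way round below 0.4 rad and distance of each of rusty_spring_center, red_cap_center from where it was at the start of the episode below 0.03 m); the robot touches nothing.
It fails at once if a scrap part is moved more than 30 mm (distance of any of rusty_spring_center, red_cap_center from where it was at the start of the episode above 0.03 m).
It also fails if it takes over 112 s, if anything falls off the work surface, if the arm or the gripper's body presses on something with over 40 N, if the wrist force passes 120 N, or if a joint passes its speed limit or range.

## Working session

There is one attempt and no reset: what is moved stays moved. The work goes in short steps, Python scripts to look and compute and a tool call to move; the robot and the scene stay as the last step left them, time stands still between calls to the robot, and variables do not carry over. Pictures are saved under pics/ and viewed, and the job is handed in when it is done.

Besides the shell and the picture viewer there is one more tool, called after "Call:" by a JSON object that holds its "name" and its "arguments", one argument or row to a line. send_rows: Moves the arm, as the interface text tells. Its arguments: {"type":"object","properties":{"moves":{"type":"array","items":{"type":"array","items":{"type":"number"}}},"fingers":{"type":"number"}},"required":["moves"]}

```bash
ls; mkdir -p pics
python3 - <<'E'
from cell import manip
import cv2
for n in ("scene","side","wrist"):
    m=manip.camera_model(n); print(n,m)
    cv2.imwrite(f"pics/{n}0.png",cv2.cvtColor(manip.snapshot(n),cv2.COLOR_RGB2BGR))
print(manip.observe())
E
```

```text
pics
scene {'camera_matrix': array([[391.41935743,   0.        , 319.32694604],
       [  0.        , 391.41935743, 200.30746934],
       [  0.        ,   0.        ,   1.        ]]), 'eye': array([1230.41335913, -143.48579854,  704.41298281]), 'rotation': array([-130.77682837,    0.4918416 ,   77.79339688])}
side {'camera_matrix': array([[482.66751512,   0.        , 316.79390471],
       [  0.        , 482.66751512, 200.4399431 ],
       [  0.        ,   0.        ,   1.        ]]), 'eye': array([ 580.92587828, 1179.07573359,  889.11260956]), 'rotation': array([-1.24691278e+02, -5.21489176e-02,  1.75809082e+02])}
wrist {'camera_matrix': array([[284.35295445,   0.        , 320.37593822],
       [  0.        , 284.35295445, 202.45436559],
       [  0.        ,   0.        ,   1.        ]]), 'eye': array([ 245.95165362, -472.32854334,  371.83534481]), 'rotation': array([ 1.61751863e+02,  1.41034314e-01, -7.12282421e+01])}
{'time_s': 0.15, 'joint_pos': array([-7.85409264e+01,  2.78413848e+00,  5.61275938e+00,  9.29335393e+01,
       -2.64965491e-04,  8.26769793e+01]), 'dq': array([ 0.0228513 , -0.13218604,  0.24271276,  0.10538947, -0.02513501,
       -0.0078782 ]), 'joint_efforts': array([ 1.23504997e-03, -3.39259923e+01,  3.20423627e+01,  1.54638430e-02,
       -1.16460460e-04, -2.92588929e-06]), 'ee_pos': array([ 168.92105755, -496.58438901,  230.38165212]), 'tcp_rot': array([-1.79895904e+02, -1.31104179e-02,  1.87820826e+01]), 'ft_force': array([ 0.15626025,  0.20255686, -0.16275678]), 'ft_torque': array([-0.01059462, -0.01358705,  0.00756496]), 'grip_width': 85.36498910423785}
```

View pics/scene0.png

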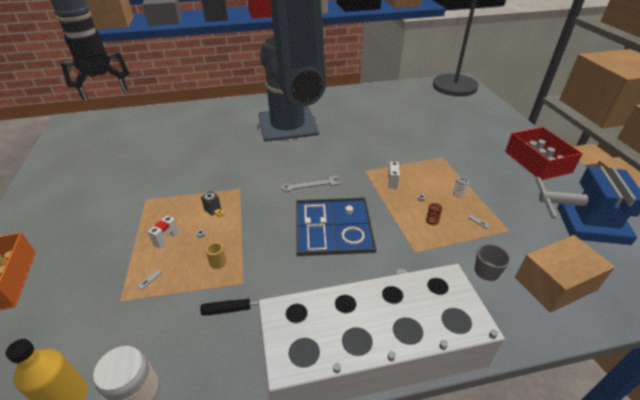

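View pics/side0.png

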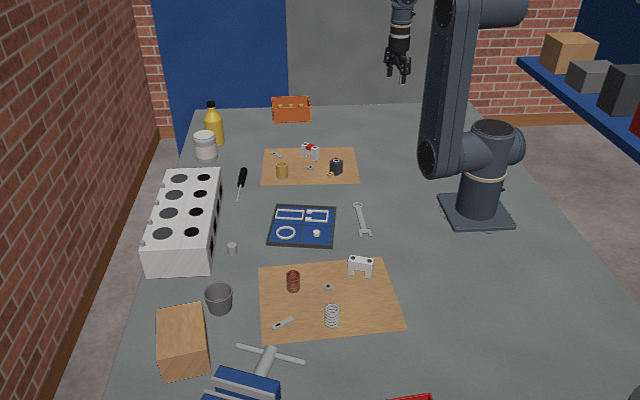

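View pics/wrist0.png

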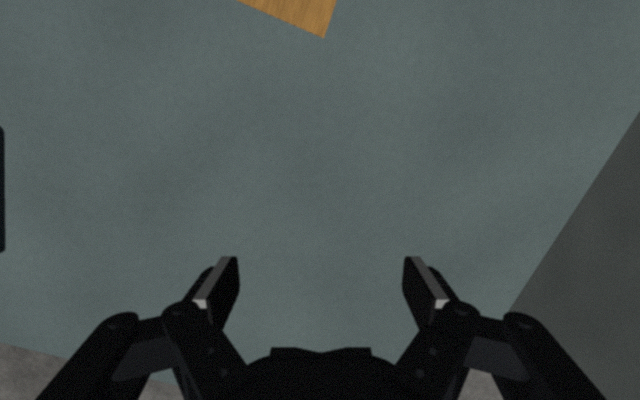

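The scene and side views show all the parts:
- **Left mat (scene view):** red-marked cap (164,228), bracket (210,200) with its yellow lug, and sleeve (217,255).
- **Right mat:** good cap (394,172), bright spring (461,186), and rusty spring (434,213).
- **Between them:** the tray (335,226).

Next I'll enlarge crops of these areas.

```bash
cat > h.py <<'E'
import numpy as np, cv2, json
from scipy.spatial.transform import Rotation as R
from cell import manip
def ray(m,uv):
    K=m["camera_matrix"]; d=np.linalg.inv(K)@np.array([uv[0],uv[1],1.0])
    return m["eye"],R.from_euler("xyz",m["rotation"],degrees=True).as_matrix()@d
def on_plane(m,uv,z):
    e,d=ray(m,uv); return e+d*(z-e[2])/d[2]
def proj(m,p):
    Rm=R.from_euler("xyz",m["rotation"],degrees=True).as_matrix()
    c=Rm.T@(np.array(p,float)-m["eye"]); q=m["camera_matrix"]@c; return q[:2]/q[2]
def save(n,im): cv2.imwrite(f"pics/{n}.png",cv2.cvtColor(im,cv2.COLOR_RGB2BGR))
E
python3 - <<'E'
import cv2
a=cv2.imread("pics/scene0.png")
for n,(x0,y0,x1,y1) in dict(l=(130,180,250,290),m=(285,190,385,265),r=(370,150,500,240)).items():
    c=a[y0:y1,x0:x1]; cv2.imwrite(f"pics/sc_{n}.png",cv2.resize(c,None,fx=5,fy=5,interpolation=cv2.INTER_CUBIC))
a=cv2.imread("pics/side0.png")
for n,(x0,y0,x1,y1) in dict(l=(260,135,365,190),m=(260,200,345,255),r=(255,245,405,340)).items():
    c=a[y0:y1,x0:x1]; cv2.imwrite(f"pics/si_{n}.png",cv2.resize(c,None,fx=5,fy=5,interpolation=cv2.INTER_CUBIC))
E
python3 - <<'E'
from h import *
s=manip.camera_model("scene"); 
for n,uv,z in [("redcap",(164,227),50),("bracket",(210,196),50),("sleeve",(217,249),50),("cap",(394,166),50),("spring",(462,181),50),("rusty",(434,208),50),("t1",(298,200),14),("t2",(369,198),14),("t3",(375,251),14),("t4",(298,254),14)]:
    print(n,on_plane(s,uv,z).round(0))
s=manip.camera_model("side"); 
for n,uv,z in [("redcap",(310,147),50),("bracket",(336,160),50),("sleeve",(282,165),50),("cap",(361,260),50),("spring",(332,308),50),("rusty",(293,273),50),("t1",(275,206),14),("t2",(336,207),14),("t3",(334,247),14),("t4",(268,244),14)]:
    print(n,on_plane(s,uv,z).round(0))
E
```

```text
redcap [ 501. -370.   50.]
bracket [ 408. -262.   50.]
sleeve [ 600. -248.   50.]
cap [389. 250.  50.]
spring [495. 404.  50.]
rusty [580. 284.  50.]
t1 [433. -36.  14.]
t2 [467. 154.  14.]
t3 [653. 109.  14.]
t4 [623. -69.  14.]
redcap [ 491. -372.   50.]
bracket [ 407. -271.   50.]
sleeve [ 595. -251.   50.]
cap [397. 249.  50.]
spring [488. 408.  50.]
rusty [575. 285.  50.]
t1 [621. -61.  14.]
t2 [431. -41.  14.]
t3 [456. 150.  14.]
t4 [641. 123.  14.]
```

View pics/sc_l.png

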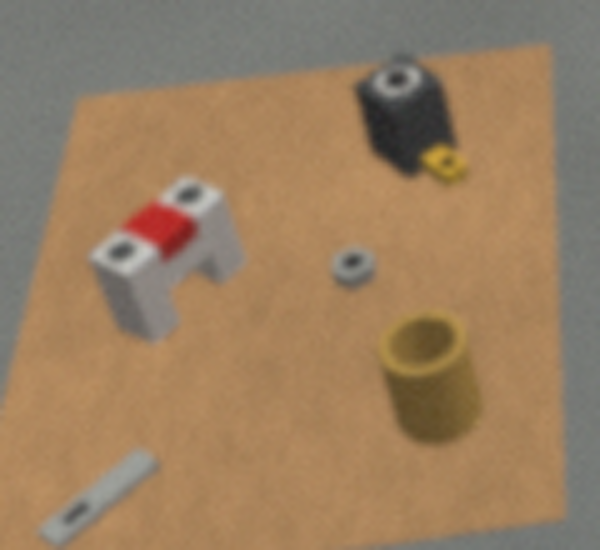

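View pics/sc_m.png

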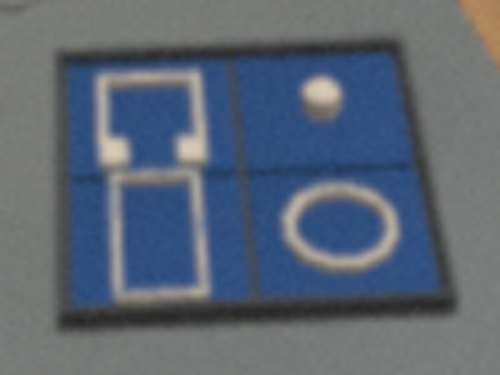

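View pics/sc_r.png

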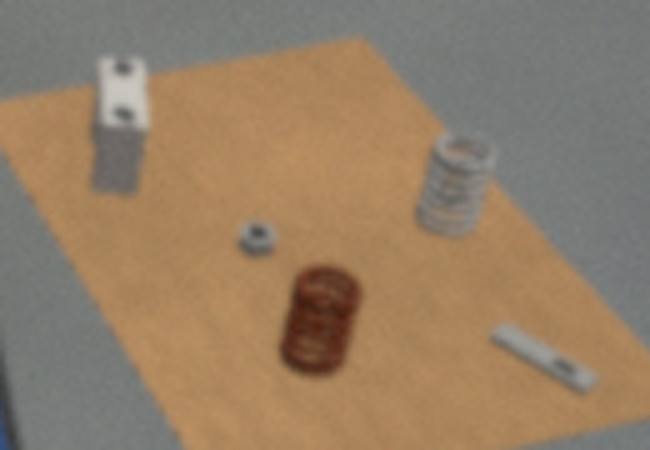

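Call:
{"name": "send_rows", "arguments": {
  "moves": [
    [13,10,0,0,0,8],
    [26,20,0,0,0,16],
    [39,30,0,0,0,24],
    [52,40,0,0,0,32],
    [65,50,0,0,0,40]
  ]
}}

```text
time_s: 0.65
ee_pos: [234.3, -445.9, 229.9]
tcp_rot: [-179.9, -0.0, 59.1]
ft_force: [-0.5, -0.6, 0.6]
grip_width: 85.4
```

Call:
{"name": "send_rows", "arguments": {
  "moves": [
    [13,10,0,0,0,8],
    [26,20,0,0,0,16],
    [39,30,0,0,0,24],
    [52,40,0,0,0,32],
    [65,50,0,0,0,40]
  ]
}}

```text
time_s: 1.15
ee_pos: [299.7, -395.2, 229.4]
tcp_rot: [-179.8, -0.1, 99.4]
ft_force: [1.2, 0.3, -0.2]
grip_width: 85.5
```

Call:
{"name": "send_rows", "arguments": {
  "moves": [
    [13,10,0,0,0,8],
    [26,20,0,0,0,16],
    [39,30,0,0,0,24],
    [52,40,0,0,0,32],
    [65,50,0,0,0,40]
  ]
}}

```text
time_s: 1.65
ee_pos: [365.0, -344.6, 228.9]
tcp_rot: [-179.8, -0.1, 139.8]
ft_force: [-0.4, 0.2, -0.2]
grip_width: 85.3
```

Call:
{"name": "send_rows", "arguments": {
  "moves": [
    [13,10,0,0,0,8],
    [26,20,0,0,0,16],
    [39,30,0,0,0,24],
    [52,40,0,0,0,32],
    [65,50,0,0,0,40]
  ]
}}

```text
time_s: 2.15
ee_pos: [430.3, -294.0, 228.4]
tcp_rot: [-179.9, -0.2, -179.9]
ft_force: [-0.4, 0.0, -0.7]
grip_width: 85.6
```

Run:
```python
from h import *
o=manip.observe(); print(o["ee_pos"],o["tcp_rot"],o["joint_pos"])
m=manip.camera_model("wrist"); print(m["eye"],m["rotation"])
save("w1",manip.snapshot("wrist"))
s=manip.camera_model("scene")
print(on_plane(s,(219.5,212.5),10),proj(m,(408,-266,50)),proj(m,(598,-250,50)))
```

```text
[ 430.3475008  -293.98255589  228.42289123] [-179.87997773   -0.1884869  -179.90493568] [-41.58200165   2.22963046   4.81585904  92.64720363  -0.21497597
 -41.677149  ]
[ 351.46747701 -295.18453464  370.29285344] [1.62005795e+02 1.14301698e-01 9.00864825e+01]
[ 432.10231473 -245.5433927    10.        ] [346.63319904 162.6175964 ] [354.32256925 303.74726694]
```

View pics/w1.png

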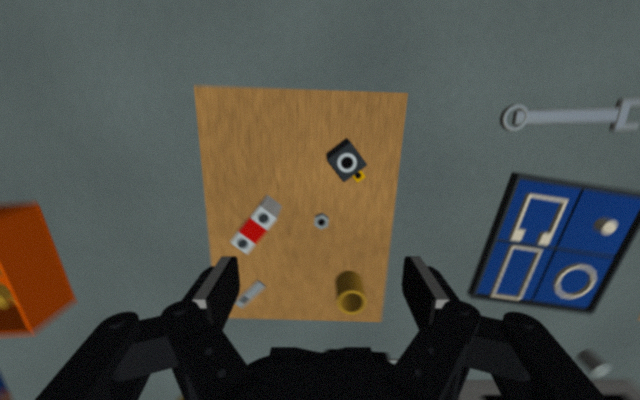

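The wrist view shows the bracket ring at (346,162) with its lug at (360,176), the sleeve's top at (351,301), the red cap at (252,231), and the whole tray at right. Measuring from this picture.

Run:
```python
import cv2
a=cv2.imread("pics/w1.png")
c=a[130:195,310:390]; cv2.imwrite("pics/w1b.png",cv2.resize(c,None,fx=8,fy=8,interpolation=cv2.INTER_CUBIC))
c=a[165:320,465:640]; cv2.imwrite("pics/w1t.png",cv2.resize(c,None,fx=4,fy=4,interpolation=cv2.INTER_CUBIC))
c=a[265:320,320:380]; cv2.imwrite("pics/w1s.png",cv2.resize(c,None,fx=8,fy=8,interpolation=cv2.INTER_CUBIC))
```

```text
(no output)
```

View pics/w1b.png

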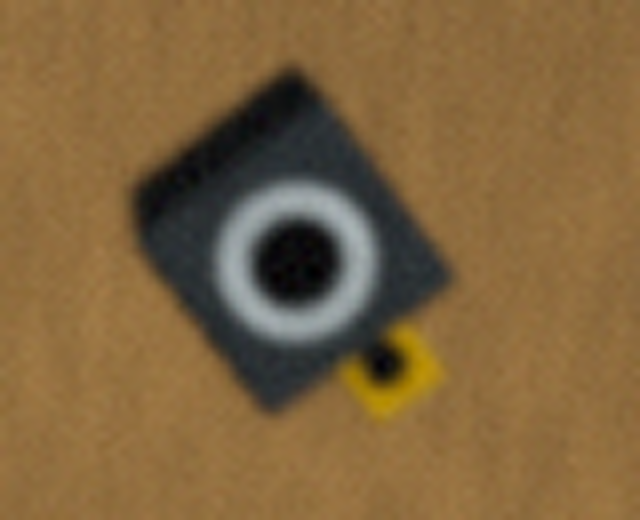

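View pics/w1t.png

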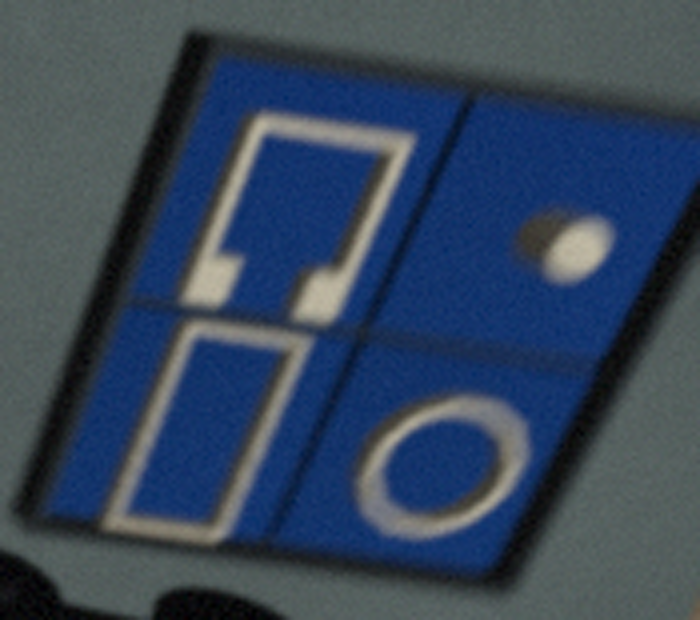

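View pics/w1s.png

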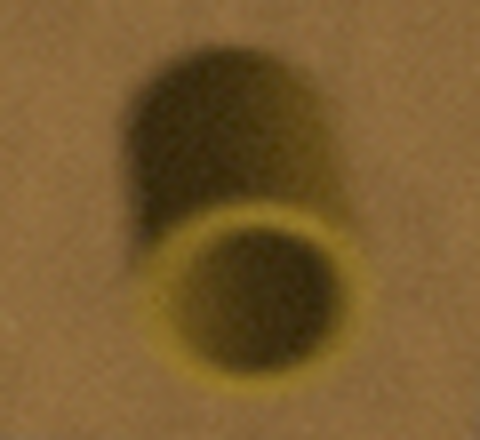

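Run:
```python
from h import *
m=manip.camera_model("wrist")
b=lambda u,v:(310+(u+.0)/8-.44,130+v/8-.44)
t=lambda u,v:(465+u/4-.4,165+v/4-.4)
P=lambda uv,z:on_plane(m,uv,z)[:2].round(1)
C=[P(b(*q),50) for q in [(140,240),(272,412),(452,278),(308,118)]]
print("ring",P(b(296,260),50),"corners",C,np.mean(C,0))
for i in range(4):
    d=C[(i+1)%4]-C[i]; print(np.linalg.norm(d),np.degrees(np.arctan2(d[1],d[0])))
print("lughole",P(b(382,362),10),P(b(386,418),10),P(b(442,372),10))
print("sleeve",P((320+258/8-.44,265+297/8-.44),50))
print("tray c",P(t(362,333),8),"spring ring",P(t(443,467),14),"post",P(t(582,249),22))
for q in [(220,55),(697,130),(492,572),(45,515)]: print("tc",P(t(*q),8))
print("capfence",[P(t(*q),14) for q in[(178,330),(310,342),(215,540),(105,527)]])
print("brk outer",[P(t(*q),14) for q in[(250,115),(415,137)]])
```

```text
ring [ 409.2 -264.4] corners [array([ 406.5, -286.6]), array([ 431.3, -267.1]), array([ 411.6, -242.2]), array([ 389.4, -263.5])] [ 409.7  -264.85]
31.548217065311324 38.17762743376098
31.75059054568909 128.34979968334073
30.765727685201963 -136.18526081862245
28.740563668794003 -53.488943880504706
lughole [ 432.7 -246.2] [ 442.  -245.1] [ 434.3 -236.5]
sleeve [ 596.7 -250.7]
tray c [536.2  38.5] spring ring [586.7  76.5] post [497.8  90.3]
tc [436.2 -34.3]
tc [460.5 130.1]
tc [636.6 114.6]
tc [612.5 -60.1]
capfence [array([532.5, -31.2]), array([536.8,  15.8]), array([618.6,   1. ]), array([613.2, -40.9])]
brk outer [array([454.8, -24.3]), array([461.9,  31.5])]
```

Call:
{"name": "send_rows", "arguments": {
  "moves": [
    [-5,7,-15,0,0,7.6],
    [-10,14,-40,0,0,15.2],
    [-15,21,-75,0,0,22.8],
    [-20,27,-105,0,0,30.4],
    [-21,29.5,-125,0,0,38]
  ]
}}

```text
time_s: 2.7
ee_pos: [409.0, -261.4, 100.3]
tcp_rot: [179.8, -0.1, -141.3]
ft_force: [-0.6, 0.3, 0.2]
grip_width: 85.7
```

Call:
{"name": "send_rows", "arguments": {
  "moves": [
    [0,0,-8,0,0,0],
    [0,0,-12,0,0,0]
  ]
}}

```text
time_s: 2.9
ee_pos: [408.0, -260.7, 86.8]
tcp_rot: [179.6, -0.2, -141.5]
ft_force: [0.2, -0.1, 0.6]
grip_width: 85.5
```

```bash
cat > look.py <<'E'
from h import *
import sys
n=sys.argv[1]
o=manip.observe(); print(o["time_s"],o["ee_pos"].round(1),o["tcp_rot"].round(1),o["joint_pos"].round(0),o["grip_width"])
m=manip.camera_model("wrist")
np.savez(f"pics/{n}.npz",**m)
save(n,manip.snapshot("wrist"))
E
python3 look.py w2
```

```text
2.9 [ 408.  -260.7   86.8] [ 179.6   -0.2 -141.5] [-40.  -2. -15.  77.  -0. -79.] 85.50248355486046
```

View pics/w2.png

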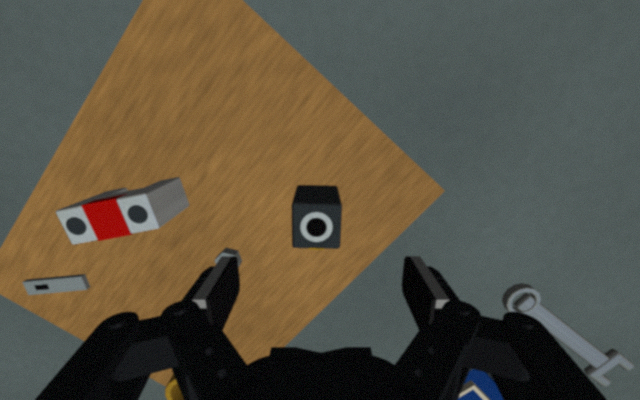

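The bracket's ring is at (316.5,227.5), square to the jaws and slightly left of mid-jaw (320).

Run:
```python
from h import *
m=dict(np.load("pics/w2.npz")); p=on_plane(m,(316.8,227.3),50); print(p, p-manip.observe()["ee_pos"])
```

```text
[ 407.07797913 -266.23578366   50.        ] [ -1.40756591  -5.0858541  -37.24851025]
```

Call:
{"name": "send_rows", "arguments": {
  "moves": [
    [0,-2,-15,0,0,0],
    [-0.5,-5,-35,0,0,0],
    [-0.5,-5,-55,0,0,0],
    [-0.5,-5,-66,0,0,0],
    [-0.5,-5,-68,0,0,0]
  ]
}}

```text
time_s: 3.45
ee_pos: [407.7, -266.0, 18.7]
tcp_rot: [179.6, -0.2, -141.6]
ft_force: [-0.5, -0.5, -0.2]
grip_width: 85.6
```

Call:
{"name": "send_rows", "arguments": {
  "moves": [
    [0,0,0,0,0,0],
    [0,0,0,0,0,0],
    [0,0,0,0,0,0],
    [0,0,0,0,0,0],
    [0,0,0,0,0,0]
  ],
  "fingers": -1
}}

```text
time_s: 3.95
ee_pos: [408.4, -266.6, 19.9]
tcp_rot: [179.7, -0.2, -141.6]
ft_force: [-0.6, 0.8, 4.6]
grip_width: 33.2
```

Call:
{"name": "send_rows", "arguments": {
  "moves": [
    [0,0,0,0,0,0],
    [0,0,0,0,0,0],
    [0,0,0,0,0,0]
  ]
}}

```text
time_s: 4.25
ee_pos: [408.5, -266.6, 20.0]
tcp_rot: [179.7, -0.2, -141.6]
ft_force: [-1.2, 0.4, 1.4]
grip_width: 33.4
```

Call:
{"name": "send_rows", "arguments": {
  "moves": [
    [0,0,15,0,0,0],
    [0,0,45,0,0,0],
    [0,0,85,0,0,0],
    [10,20,115,0,0,-4],
    [20,55,130,0,0,-12]
  ]
}}

```text
time_s: 4.75
ee_pos: [429.8, -213.5, 152.7]
tcp_rot: [-180.0, -0.0, -154.0]
ft_force: [1.3, 0.3, -2.1]
grip_width: 33.4
```

Call:
{"name": "send_rows", "arguments": {
  "moves": [
    [10,40,0,0,0,-8],
    [20,80,0,0,0,-16],
    [32,125,0,0,0,-24],
    [42,165,0,0,0,-30],
    [50,195,0,0,0,-34]
  ]
}}

```text
time_s: 5.25
ee_pos: [479.4, -15.8, 151.8]
tcp_rot: [180.0, -0.1, 171.8]
ft_force: [0.3, 0.4, -2.7]
grip_width: 33.0
```

Call:
{"name": "send_rows", "arguments": {
  "moves": [
    [0,0,0,0,0,0],
    [0,0,0,0,0,0]
  ]
}}

```text
time_s: 5.45
ee_pos: [478.7, -15.0, 150.7]
tcp_rot: [180.0, -0.3, 172.0]
ft_force: [0.6, -0.6, -1.8]
grip_width: 33.3
```

```bash
python3 look.py w3
```

```text
5.45 [478.7 -15.  150.7] [180.   -0.3 172. ] [-10.  -4. -10.  84.   0.  -2.] 33.330395576373895
```

View pics/w3.png

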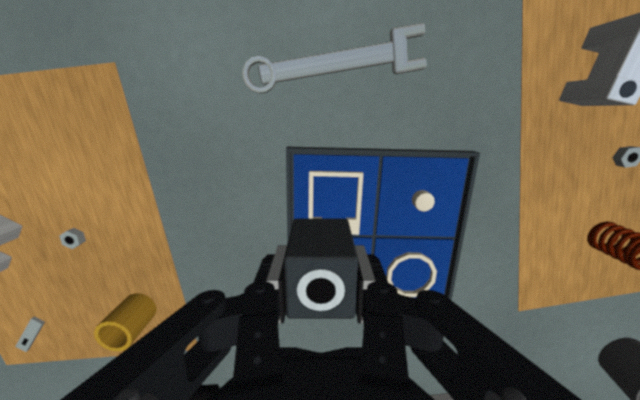

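The bracket is held straight. Its nest is at about (335,200), the post top at (424,202), the ring fence at (411,274), and the seam crossing near (376,237). Zooming in to measure.

Run:
```python
import cv2
a=cv2.imread("pics/w3.png")
c=a[140:305,280:485]; cv2.imwrite("pics/w3t.png",cv2.resize(c,None,fx=3.9,fy=3.6,interpolation=cv2.INTER_CUBIC))
```

```text
(no output)
```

View pics/w3t.png

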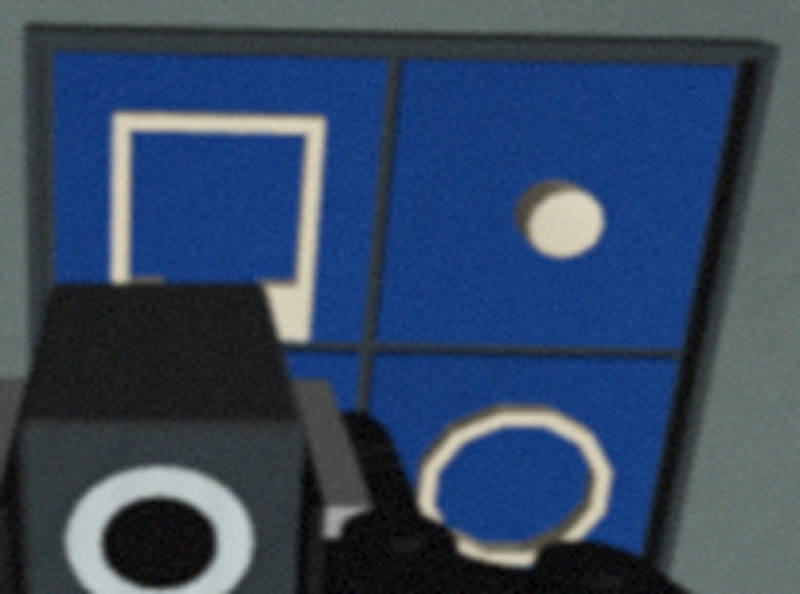

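Run:
```python
from h import *
m=dict(np.load("pics/w3.npz"))
def P(u,v,z): return on_plane(m,(280+u/3.9-.4,140+v/3.6-.4),z)[:2].round(1)
print("cross",P(367,350,8),"post top",P(566,223,22),"spring fence c",P(516,484,14))
a,b=P(115,113,14),P(327,118,14); c,d=P(131,133,14),P(306,134,14)
print("brk outer",a,b,"inner",c,d)
l,r=P(52,52,8),P(740,65,8); print("blue tl,tr",l,r)
e=P(683,353,8); cr=P(367,350,8); tp=P(395,60,8)
for p,q in [(a,b),(c,d),(l,r),(cr,e),(cr,tp)]:
    w=q-p; print(np.linalg.norm(w),np.degrees(np.arctan2(w[1],w[0])))
```

```text
cross [539.2  34.2] post top [501.1  85.9] spring fence c [587.9  72. ]
brk outer [455.9 -24.3] [464.8  29.1] inner [462.  -21.1] [468.6  23.3]
blue tl,tr [437.9 -38.1] [466.1 136.2]
54.136586519654166 80.53767779197435
44.88786027424342 81.54497232282252
176.5665030519662 80.80975067762368
88.91552170459327 81.33222438988228
88.08501575182925 170.5911452825319
```

Run:
```python
from h import *
m=dict(np.load("pics/w3.npz"))
p=on_plane(m,(280+160/3.9-.4,140+543/3.6-.4),180.7); print(p,p-np.array([478.7,-15,150.7]))
```

```text
[478.73197856 -16.14973627 180.7       ] [ 0.03197856 -1.14973627 30.        ]
```

Call:
{"name": "send_rows", "arguments": {
  "moves": [
    [4,6,-20,0,0,-1],
    [9,13.5,-45,0,0,-1],
    [9,13.5,-70,0,0,-1],
    [9,13.5,-88,0,0,-1],
    [9,13.5,-96,0,0,-1]
  ]
}}

```text
time_s: 6.0
ee_pos: [485.6, -3.6, 52.2]
tcp_rot: [-180.0, -0.5, 170.8]
ft_force: [-0.1, -0.5, -1.8]
grip_width: 33.3
```

Call:
{"name": "send_rows", "arguments": {
  "moves": [
    [0,0,0,0,0,0],
    [0,0,0,0,0,0]
  ]
}}

```text
time_s: 6.2
ee_pos: [485.5, -4.5, 52.4]
tcp_rot: [-180.0, -0.5, 170.7]
ft_force: [-0.1, -0.4, -1.9]
grip_width: 33.2
```

```bash
python3 look.py w4
```

```text
6.2 [485.5  -4.5  52.4] [-180.    -0.5  170.7] [ -8.  -0. -18.  73.  -0.   1.] 33.229014202013154
```

View pics/w4.png

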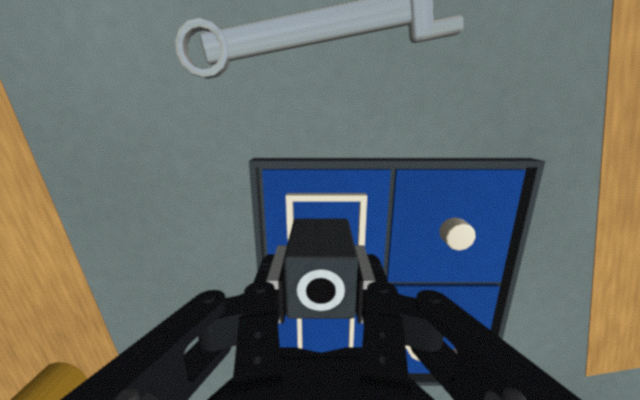

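Run:
```python
from h import *
m=dict(np.load("pics/w4.npz"))
a,b=on_plane(m,(286,195),14),on_plane(m,(368.5,195),14); p=on_plane(m,(460.5,236),22); c=on_plane(m,(388,284),8)
print(a,b,(a+b)/2+27*np.array([.988,-.156,0]),"post",p,"via post",p-90*np.array([.156,.988,0]),"cross",c)
```

```text
[456.48479908 -24.06160365  14.        ] [465.30248735  29.78562222  14.        ] [487.56964322  -1.34999071  14.        ] post [500.73822832  85.7280524   22.        ] via post [486.69822832  -3.1919476   22.        ] cross [539.45310879  37.32029407   8.        ]
```

Call:
{"name": "send_rows", "arguments": {
  "moves": [
    [1,2,-3,0,0,0],
    [2,3.3,-9,0,0,0],
    [2,3.5,-15,0,0,0],
    [2,3.5,-20,0,0,0],
    [2,3.5,-23,0,0,0]
  ]
}}

```text
time_s: 6.75
ee_pos: [487.5, -0.6, 29.1]
tcp_rot: [-180.0, -0.5, 170.7]
ft_force: [1.3, 0.2, -2.5]
grip_width: 33.4
```

Call:
{"name": "send_rows", "arguments": {
  "moves": [
    [0,0,-1,0,0,0],
    [0,0,-2,0,0,0]
  ]
}}

```text
time_s: 6.95
ee_pos: [487.3, -0.6, 28.0]
tcp_rot: [-179.9, -0.5, 170.7]
ft_force: [-4.7, 0.6, 8.9]
grip_width: 33.4
```

Call:
{"name": "send_rows", "arguments": {
  "moves": [
    [0,0,0,0,0,0],
    [0,0,0,0,0,0],
    [0,0,0,0,0,0]
  ],
  "fingers": 0.4
}}

```text
time_s: 7.25
ee_pos: [487.8, -0.7, 28.3]
tcp_rot: [-180.0, -0.5, 170.7]
ft_force: [0.4, 0.1, 0.6]
grip_width: 59.9
```

Call:
{"name": "send_rows", "arguments": {
  "moves": [
    [0,0,8,0,0,0],
    [0,0,30,0,0,0],
    [0,0,65,0,0,0],
    [0,0,95,0,0,0],
    [0,0,110,0,0,0]
  ]
}}

```text
time_s: 7.75
ee_pos: [489.7, -0.9, 142.4]
tcp_rot: [-180.0, -0.1, 170.7]
ft_force: [0.1, 0.3, 0.7]
grip_width: 59.6
```

```bash
python3 look.py w5
```

```text
7.75 [489.7  -0.9 142.4] [-1.800e+02 -1.000e-01  1.707e+02] [ -8.  -2. -10.  83.  -0.   1.] 59.64675581476232
```

View pics/w5.png

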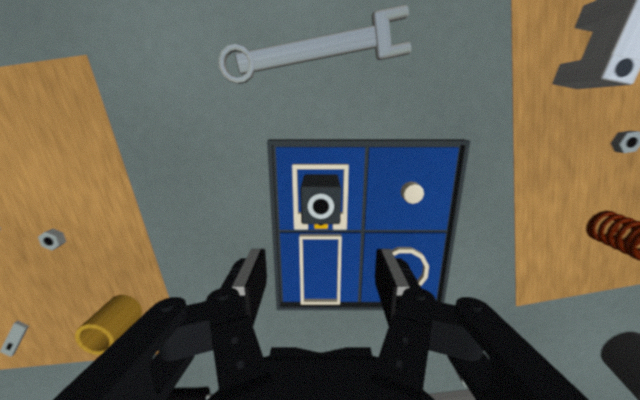

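The bracket stands in its nest with the yellow lug in the slot at (321,226). Next is the sleeve.

Call:
{"name": "send_rows", "arguments": {
  "moves": [
    [8,-20,0,0,0,0],
    [25,-60,0,0,0,0],
    [42,-100,0,0,0,0],
    [60,-140,0,0,0,0],
    [76,-180,0,0,0,0]
  ],
  "fingers": 1
}}

```text
time_s: 8.3
ee_pos: [567.3, -182.6, 143.9]
tcp_rot: [-180.0, 0.0, 170.7]
ft_force: [1.1, 0.5, 0.8]
grip_width: 85.3
```

Call:
{"name": "send_rows", "arguments": {
  "moves": [
    [14,-35,0,0,0,0],
    [24,-56,-10,0,0,0],
    [30,-67,-20,0,0,0],
    [31,-70,-30,0,0,0],
    [31,-70,-30,0,0,0]
  ]
}}

```text
time_s: 8.8
ee_pos: [596.6, -251.1, 110.7]
tcp_rot: [179.9, -0.3, 170.8]
ft_force: [1.0, 0.2, -1.1]
grip_width: 85.7
```

```bash
python3 - <<'E'
from h import *
m=dict(np.load("pics/w5.npz"))
P=lambda u,v,z:on_plane(m,(u,v),z)[:2].round(1)
C=[P(*q,14) for q in[(299,236.5),(342,236.5),(341,304.5),(299.5,304)]]
print(C,np.mean(C,0),"post",P(414,192.5,22),"ring",P(409,268,14),"brk",P(321,206,58))
E
python3 look.py w6
```

```text
[array([531.7, -31.7]), array([538.9,  12.5]), array([ 6.222e+02, -3.000e-01]), array([614. , -46.5])] [576.7 -16.5] post [500.5  86.9] ring [587.5  78.8] brk [487.6  -1.4]
8.8 [ 596.6 -251.1  110.7] [179.9  -0.3 170.8] [-29.  22.  14.  83.   0. -20.] 85.72358667289461
```

View pics/w6.png

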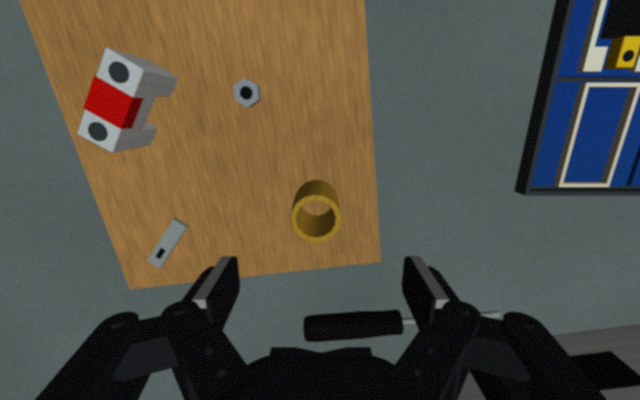

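Sleeve top ring centred at (316,217.5).

Run:
```python
from h import *
m=dict(np.load("pics/w6.npz"))
print(on_plane(m,(316,217.5),50)); print(on_plane(m,(316,217.5),50)-manip.observe()["ee_pos"])
```

```text
[ 594.97641066 -255.41742613   50.        ]
[ -2.00063214  -4.55405123 -62.0704692 ]
```

Call:
{"name": "send_rows", "arguments": {
  "moves": [
    [-1,-1,-15,0,0,0],
    [-1,-2,-40,0,0,0],
    [-1,-2,-65,0,0,0],
    [-1,-2,-82,0,0,0],
    [-1,-2,-91,0,0,0]
  ]
}}

```text
time_s: 9.35
ee_pos: [594.2, -250.8, 18.3]
tcp_rot: [179.8, -0.4, 170.9]
ft_force: [0.0, 0.2, -0.0]
grip_width: 85.2
```

Call:
{"name": "send_rows", "arguments": {
  "moves": [
    [0,0,0,0,0,0],
    [0,0,0,0,0,0],
    [0,0,0,0,0,0],
    [0,0,0,0,0,0],
    [0,0,0,0,0,0]
  ],
  "fingers": -1
}}

```text
time_s: 9.85
ee_pos: [595.6, -251.5, 20.4]
tcp_rot: [179.9, -0.2, 170.9]
ft_force: [0.7, 0.2, 4.3]
grip_width: 38.7
```

Call:
{"name": "send_rows", "arguments": {
  "moves": [
    [0,0,0,0,0,0],
    [0,0,0,0,0,0],
    [0,0,0,0,0,0]
  ]
}}

```text
time_s: 10.15
ee_pos: [595.7, -251.6, 20.5]
tcp_rot: [179.9, -0.2, 170.9]
ft_force: [0.2, 0.5, 0.7]
grip_width: 38.4
```

Call:
{"name": "send_rows", "arguments": {
  "moves": [
    [0,0,15,0,0,0],
    [0,0,45,0,0,0],
    [0,0,85,0,0,0],
    [-10,30,110,0,0,0],
    [-20,70,120,0,0,0]
  ]
}}

```text
time_s: 10.65
ee_pos: [577.5, -183.4, 145.4]
tcp_rot: [-180.0, 0.2, 170.7]
ft_force: [0.4, 0.2, -0.4]
grip_width: 38.8
```

Call:
{"name": "send_rows", "arguments": {
  "moves": [
    [-12,44,0,0,0,0],
    [-24,88,0,0,0,0],
    [-36,132,0,0,0,0],
    [-48,176,0,0,0,0],
    [-58,210,0,0,0,0]
  ]
}}

```text
time_s: 11.15
ee_pos: [518.4, 28.9, 146.4]
tcp_rot: [180.0, 0.2, 170.8]
ft_force: [0.2, 0.5, -0.6]
grip_width: 38.6
```

Call:
{"name": "send_rows", "arguments": {
  "moves": [
    [-7,25,0,0,0,0],
    [-11,45,-10,0,0,0],
    [-14,54,-22,0,0,0],
    [-15,58,-30,0,0,0],
    [-15,58,-30,0,0,0]
  ]
}}

```text
time_s: 11.65
ee_pos: [502.0, 86.6, 114.4]
tcp_rot: [-180.0, 0.0, 170.8]
ft_force: [-0.8, -0.0, -1.6]
grip_width: 39.1
```

```bash
python3 look.py w7
```

```text
11.65 [502.   86.6 114.4] [-180.     0.   170.8] [  2.   1. -10.  80.  -0.  12.] 39.13762071276033
```

View pics/w7.png

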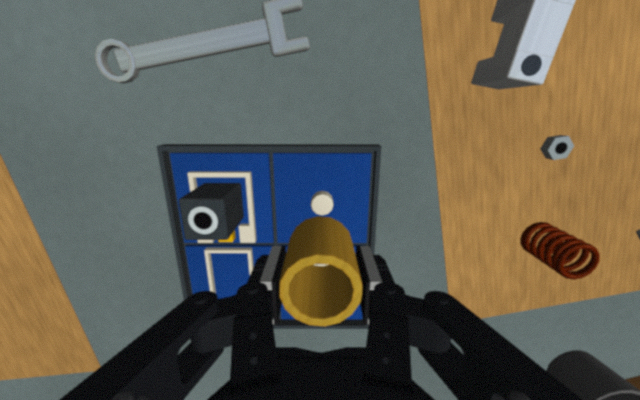

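The sleeve is held upright with its top centre at about (321,290). The post top shows at (322,204).

Run:
```python
from h import *
m=dict(np.load("pics/w7.npz")); a=cv2.cvtColor(cv2.imread("pics/w7.png"),cv2.COLOR_BGR2HSV)
def cen(mask,x0,y0,x1,y1):
    k=np.zeros_like(mask); k[y0:y1,x0:x1]=mask[y0:y1,x0:x1]
    cs,_=cv2.findContours(k,cv2.RETR_EXTERNAL,cv2.CHAIN_APPROX_NONE); c=max(cs,key=cv2.contourArea); return cv2.minEnclosingCircle(c), cv2.fitEllipse(c)
w=cv2.inRange(a,(0,0,150),(60,90,255)); print(cen(w,305,190,340,217))
s=cv2.inRange(a,(15,110,125),(35,255,255)); r=cen(s,275,240,370,335); print(r)
print(on_plane(m,(322,204.3),22),on_plane(m,r[1][0],144))
```

```text
(((322.0, 204.0), 10.816754341125488), ((322.0394287109375, 203.97430419921875), (19.636699676513672, 20.918001174926758), 58.18328094482422))
(((322.0, 279.0), 47.43426513671875), ((322.56488037109375, 286.4258728027344), (73.50775909423828, 88.89183044433594), 47.93784713745117))
[501.42894601  86.79180507  22.        ] [500.1481813   86.70070893 144.        ]
```

Call:
{"name": "send_rows", "arguments": {
  "moves": [
    [-0.5,0,-15,0,0,0],
    [-0.5,0,-35,0,0,0],
    [-0.5,0,-50,0,0,0],
    [-0.5,0,-60,0,0,0],
    [-0.5,0,-62,0,0,0]
  ]
}}

```text
time_s: 12.2
ee_pos: [500.9, 85.5, 51.1]
tcp_rot: [-179.9, -0.1, 170.7]
ft_force: [0.3, -0.7, -0.5]
grip_width: 38.6
```

Call:
{"name": "send_rows", "arguments": {
  "moves": [
    [0,0,0,0,0,0]
  ]
}}

```text
time_s: 12.3
ee_pos: [501.2, 85.1, 51.1]
tcp_rot: [-179.9, -0.1, 170.6]
ft_force: [-0.7, -0.1, -0.1]
grip_width: 38.9
```

```bash
python3 look.py w8
```

```text
12.3 [501.2  85.1  51.1] [-1.799e+02 -1.000e-01  1.706e+02] [  2.   3. -15.  72.  -0.  12.] 38.86203009270204
```

View pics/w8.png

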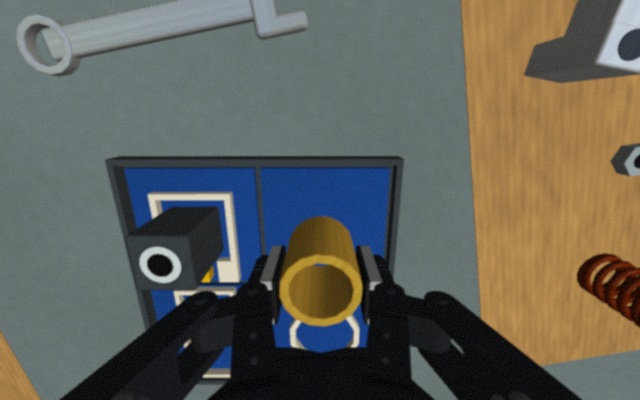

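Call:
{"name": "send_rows", "arguments": {
  "moves": [
    [0,1,-3,0,0,0],
    [0,1.5,-8,0,0,0],
    [0,1.5,-13,0,0,0],
    [0,1.5,-18,0,0,0],
    [0,1.5,-21.5,0,0,0]
  ]
}}

```text
time_s: 12.85
ee_pos: [500.7, 86.6, 29.0]
tcp_rot: [-179.9, -0.1, 170.6]
ft_force: [-0.6, -0.3, -0.7]
grip_width: 38.8
```

Call:
{"name": "send_rows", "arguments": {
  "moves": [
    [0,0,-1,0,0,0],
    [0,0,-2,0,0,0]
  ]
}}

```text
time_s: 13.05
ee_pos: [500.8, 86.5, 28.4]
tcp_rot: [-179.9, -0.1, 170.6]
ft_force: [-4.4, -0.6, 10.6]
grip_width: 38.7
```

Call:
{"name": "send_rows", "arguments": {
  "moves": [
    [0,0,0,0,0,0],
    [0,0,0,0,0,0],
    [0,0,0,0,0,0]
  ],
  "fingers": 0.45
}}

```text
time_s: 13.35
ee_pos: [500.9, 86.6, 28.4]
tcp_rot: [-179.9, -0.1, 170.6]
ft_force: [0.1, -0.5, 0.2]
grip_width: 62.3
```

Call:
{"name": "send_rows", "arguments": {
  "moves": [
    [0,0,8,0,0,0],
    [0,0,30,0,0,0],
    [0,0,65,0,0,0],
    [-10,10,100,0,0,0],
    [-25,30,130,0,0,0]
  ]
}}

```text
time_s: 13.85
ee_pos: [476.7, 116.0, 160.7]
tcp_rot: [-179.9, 0.0, 170.5]
ft_force: [0.5, 1.0, 1.2]
grip_width: 62.0
```

Call:
{"name": "send_rows", "arguments": {
  "moves": [
    [-10,15,10,0,0,0],
    [-25,40,15,0,0,0],
    [-40,65,20,0,0,0],
    [-48,80,20,0,0,0],
    [-50,85,20,0,0,0]
  ],
  "fingers": 1
}}

```text
time_s: 14.35
ee_pos: [426.1, 202.3, 181.7]
tcp_rot: [-179.9, 0.1, 170.6]
ft_force: [0.0, -0.1, 0.5]
grip_width: 85.5
```

```bash
python3 look.py w9
```

```text
14.35 [426.1 202.3 181.7] [-1.799e+02  1.000e-01  1.706e+02] [17. -6. -8. 87. -0. 27.] 85.52286069850479
```

View pics/w9.png

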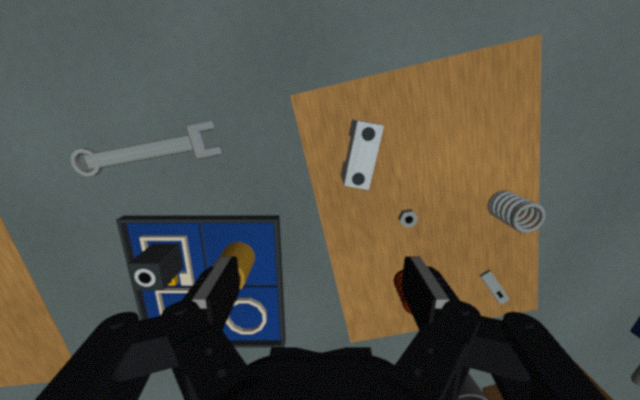

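The cap's bolt holes are at (368.5,134) and (358,179), the good spring's top ring is near (529,219), and the rusty spring is behind the right finger at about (403,290).

Run:
```python
from h import *
m=dict(np.load("pics/w9.npz")); P=lambda u,v,z:on_plane(m,(u,v),z)[:2].round(1)
a,b=P(368.5,134,50),P(358,179,50); d=b-a
print(a,b,(a+b)/2,np.degrees(np.arctan2(d[1],d[0])),"spring",P(529,218.5,50))
C=[P(*q,50) for q in[(360,121.5),(383.5,125.5),(368.5,189.5),(345,186)]]
print(C,np.mean(C,0))
for i,j in((0,3),(1,2)):
  d=C[j]-C[i]; print(np.degrees(np.arctan2(d[1],d[0])))
```

```text
[377.3 254.7] [418.6 239.7] [397.95 247.2 ] -19.960825449908967 spring [488.7 408.4]
[array([364.8, 248.2]), array([371.9, 269.3]), array([431. , 248.7]), array([423.6, 226.1])] [397.825 248.075]
-20.598747488191233
-19.2166012095199
```

Call:
{"name": "send_rows", "arguments": {
  "moves": [
    [-8,12,-10,0,0,-3],
    [-18,28,-30,0,0,-6],
    [-26,40,-55,0,0,-9],
    [-28.5,45,-72,0,0,-10.6],
    [-28.5,45,-80,0,0,-10.6]
  ]
}}

```text
time_s: 14.9
ee_pos: [396.6, 246.5, 99.1]
tcp_rot: [-179.8, -0.1, 160.0]
ft_force: [0.1, 0.5, -0.3]
grip_width: 85.4
```

Call:
{"name": "send_rows", "arguments": {
  "moves": [
    [0,0,0,0,0,0]
  ]
}}

```text
time_s: 15.0
ee_pos: [396.3, 245.5, 98.0]
tcp_rot: [-179.7, -0.1, 160.0]
ft_force: [-0.5, 0.7, 1.2]
grip_width: 85.5
```

```bash
python3 look.py w10
```

```text
15.0 [396.3 245.5  98. ] [-1.797e+02 -1.000e-01  1.600e+02] [ 24.  -5. -17.  78.  -0.  44.] 85.5073462284898
```

View pics/w10.png

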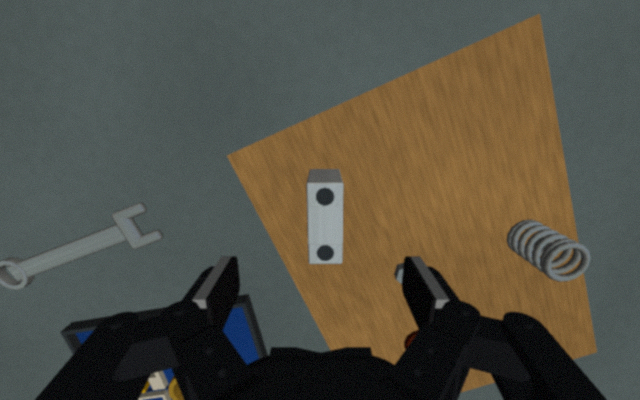

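Run:
```python
from h import *
m=dict(np.load("pics/w10.npz")); P=lambda u,v,z:on_plane(m,(u,v),z)[:2].round(1)
print((P(325,196.5,50)+P(325,252.5,50))/2,"spring",P(567,260.5,50))
```

```text
[397.6  247.15] spring [485.6 407.8]
```

Call:
{"name": "send_rows", "arguments": {
  "moves": [
    [1,1.5,-15,0,0,0],
    [1.5,2,-40,0,0,0],
    [1.5,2,-62,0,0,0],
    [1.5,2,-74,0,0,0],
    [1.5,2,-78,0,0,0]
  ]
}}

```text
time_s: 15.55
ee_pos: [398.0, 246.9, 20.0]
tcp_rot: [-179.6, -0.1, 160.0]
ft_force: [-0.3, -0.3, 0.8]
grip_width: 85.5
```

Call:
{"name": "send_rows", "arguments": {
  "moves": [
    [0,0,0,0,0,0],
    [0,0,0,0,0,0],
    [0,0,0,0,0,0],
    [0,0,0,0,0,0],
    [0,0,0,0,0,0]
  ],
  "fingers": -1
}}

```text
time_s: 16.05
ee_pos: [399.0, 247.4, 21.1]
tcp_rot: [-179.7, -0.0, 160.0]
ft_force: [0.4, -0.7, 3.0]
grip_width: 25.1
```

Call:
{"name": "send_rows", "arguments": {
  "moves": [
    [0,0,0,0,0,0],
    [0,0,0,0,0,0],
    [0,0,0,0,0,0]
  ]
}}

```text
time_s: 16.35
ee_pos: [399.0, 247.4, 21.1]
tcp_rot: [-179.7, -0.0, 160.0]
ft_force: [-0.1, -0.3, 1.2]
grip_width: 25.2
```

Call:
{"name": "send_rows", "arguments": {
  "moves": [
    [0,0,15,0,0,0],
    [0,0,45,0,0,0],
    [0,0,85,0,0,0],
    [12,-20,115,0,0,2],
    [35,-52,128,0,0,4]
  ]
}}

```text
time_s: 16.85
ee_pos: [434.8, 196.7, 152.4]
tcp_rot: [-179.9, 0.1, 164.3]
ft_force: [1.4, 0.6, -2.3]
grip_width: 25.3
```

Call:
{"name": "send_rows", "arguments": {
  "moves": [
    [26,-38,0,0,0,2],
    [52,-76,0,0,0,4],
    [78,-114,0,0,0,6],
    [102,-150,0,0,0,7],
    [120,-178,0,0,0,7]
  ]
}}

```text
time_s: 17.35
ee_pos: [555.4, 16.4, 151.3]
tcp_rot: [-179.9, 0.1, 171.2]
ft_force: [0.2, -0.1, -2.5]
grip_width: 25.0
```

Call:
{"name": "send_rows", "arguments": {
  "moves": [
    [11,-16,-5,0,0,0],
    [19,-28,-15,0,0,0],
    [22,-33,-25,0,0,0],
    [22,-34,-32,0,0,0],
    [22,-34,-32,0,0,0]
  ]
}}

```text
time_s: 17.85
ee_pos: [575.3, -16.6, 116.9]
tcp_rot: [-179.9, -0.2, 171.3]
ft_force: [-0.5, 0.4, -2.5]
grip_width: 25.1
```

```bash
python3 look.py w11
```

```text
17.85 [575.3 -16.6 116.9] [-179.9   -0.2  171.3] [-8. 11.  1. 81. -0.  0.] 25.12006742544212
```

View pics/w11.png

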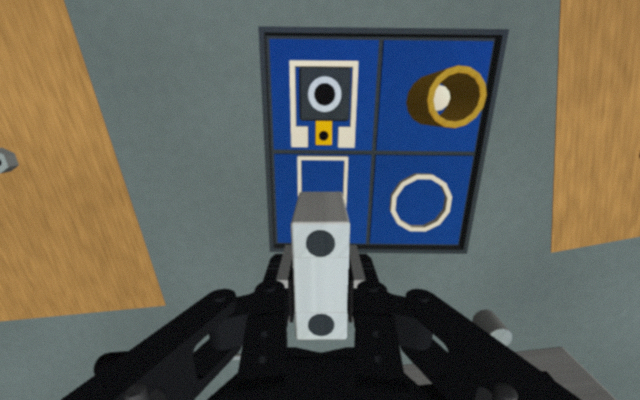

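Both placed parts look right: the bracket lug is in its slot at (324,133), and the sleeve sits over the post at (450,97). The cap is held with its holes at (320,243) and (320,324), the cap fence's far edge runs (296–349,157), and the ring fence centre is (421,203).

Run:
```python
from h import *
m=dict(np.load("pics/w11.npz")); P=lambda u,v,z:on_plane(m,(u,v),z)[:2].round(1)
c=(P(320,243,145.8)+P(320.5,324,145.8))/2
a,b=P(296.5,155.5,14),P(349,156.5,14); ax=np.array([.988,-.156])
print("cap",c,"fence ends",a,b,"centre",(a+b)/2+43*ax,"ring",P(421.3,202.7,14),"brk",P(324.5,94,58),"sleeve",P(460,97,58))
```

```text
cap [573.5  -17.55] fence ends [530.8 -31.9] [538.5  12.6] centre [577.134 -16.358] ring [589.9  72.2] brk [487.7  -1.7] sleeve [503.2  86.7]
```

Call:
{"name": "send_rows", "arguments": {
  "moves": [
    [2,1,-15,0,0,0],
    [3.5,1,-35,0,0,0],
    [3.5,1,-52,0,0,0],
    [3.5,1,-63,0,0,0],
    [3.5,1,-65,0,0,0]
  ]
}}

```text
time_s: 18.4
ee_pos: [577.7, -14.6, 50.8]
tcp_rot: [-179.9, -0.3, 171.4]
ft_force: [-1.0, 0.2, -1.4]
grip_width: 25.3
```

Call:
{"name": "send_rows", "arguments": {
  "moves": [
    [0,0,0,0,0,0]
  ]
}}

```text
time_s: 18.5
ee_pos: [577.8, -14.3, 50.8]
tcp_rot: [-179.9, -0.3, 171.4]
ft_force: [0.4, -0.6, -2.1]
grip_width: 25.0
```

```bash
python3 look.py w12
```

```text
18.5 [577.8 -14.3  50.8] [-179.9   -0.3  171.4] [-8. 13. -4. 74. -0.  1.] 25.02634960146447
```

View pics/w12.png

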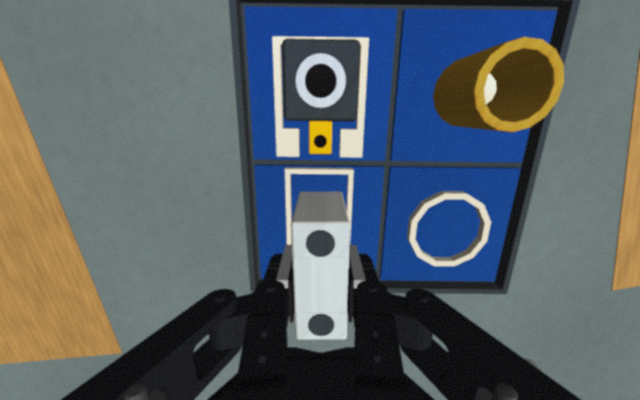

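Well centred on the fence (285–354, centre 319.5). Lowering.

Call:
{"name": "send_rows", "arguments": {
  "moves": [
    [0.5,-0.5,-4,0,0,0],
    [0.5,-1,-9,0,0,0],
    [0.5,-1,-14,0,0,0],
    [0.5,-1,-18,0,0,0],
    [0.5,-1,-20.5,0,0,0]
  ]
}}

```text
time_s: 19.05
ee_pos: [577.8, -15.2, 29.7]
tcp_rot: [-179.9, -0.4, 171.4]
ft_force: [0.5, 0.7, -1.5]
grip_width: 24.9
```

Call:
{"name": "send_rows", "arguments": {
  "moves": [
    [0,0,-1,0,0,0],
    [0,0,-2,0,0,0]
  ]
}}

```text
time_s: 19.25
ee_pos: [577.7, -15.2, 29.2]
tcp_rot: [-179.9, -0.4, 171.4]
ft_force: [-4.1, 0.6, 9.6]
grip_width: 25.1
```

Call:
{"name": "send_rows", "arguments": {
  "moves": [
    [0,0,0,0,0,0],
    [0,0,0,0,0,0],
    [0,0,0,0,0,0]
  ],
  "fingers": 0.2
}}

```text
time_s: 19.55
ee_pos: [578.1, -15.3, 29.4]
tcp_rot: [-179.9, -0.3, 171.4]
ft_force: [-0.7, 0.5, 0.1]
grip_width: 51.2
```

Call:
{"name": "send_rows", "arguments": {
  "moves": [
    [0,0,8,0,0,0],
    [0,0,30,0,0,0],
    [0,0,65,0,0,0],
    [0,10,105,0,0,0],
    [-8,40,125,0,0,0]
  ]
}}

```text
time_s: 20.05
ee_pos: [572.9, 22.9, 159.2]
tcp_rot: [-179.9, 0.1, 171.2]
ft_force: [1.1, -0.1, 0.8]
grip_width: 51.4
```

Call:
{"name": "send_rows", "arguments": {
  "moves": [
    [-10,44,0,0,0,0],
    [-20,88,0,0,0,0],
    [-30,132,0,0,0,0],
    [-40,176,0,0,0,0],
    [-50,220,0,0,0,0]
  ],
  "fingers": 1
}}

```text
time_s: 20.55
ee_pos: [522.5, 244.6, 160.1]
tcp_rot: [-179.9, 0.2, 171.1]
ft_force: [-0.1, -0.2, -0.0]
grip_width: 85.6
```

Call:
{"name": "send_rows", "arguments": {
  "moves": [
    [-9,44,0,0,0,0],
    [-18,88,0,0,0,0],
    [-27,130,0,0,0,0],
    [-31,152,0,0,0,0],
    [-31,158,0,0,0,0]
  ]
}}

```text
time_s: 21.05
ee_pos: [490.4, 405.5, 160.3]
tcp_rot: [-180.0, 0.2, 171.4]
ft_force: [0.6, -0.2, 0.4]
grip_width: 85.6
```

```bash
python3 look.py w13
```

```text
21.05 [490.4 405.5 160.3] [-180.     0.2  171.4] [34. 19. 16. 87. -0. 42.] 85.61833714962704
```

View pics/w13.png

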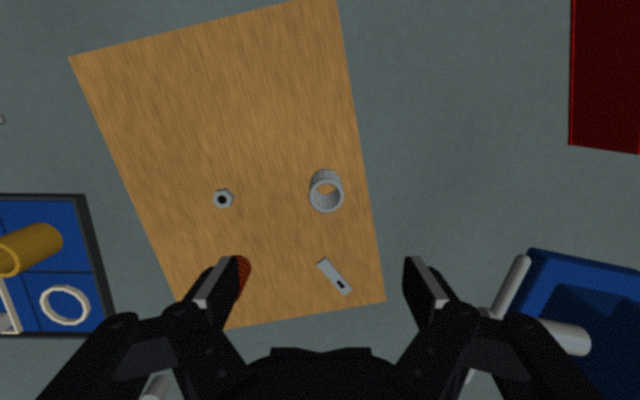

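Run:
```python
from h import *
m=dict(np.load("pics/w13.npz")); P=lambda u,v,z:on_plane(m,(u,v),z)[:2].round(1)
print("spring",P(326.5,196,50)); 
for z in (40,80,120): print(P(518,262,z),P(497,308,z))
```

```text
spring [488.7 410.2]
[592.9 596.9] [648.3 577.7]
[565.2 569.2] [612.1 553. ]
[537.4 541.6] [575.9 528.3]
```

Call:
{"name": "send_rows", "arguments": {
  "moves": [
    [-1,2,-20,0,0,0],
    [-2,3.5,-50,0,0,0],
    [-2,3.5,-85,0,0,0],
    [-2,3.5,-105,0,0,0],
    [-2,3.5,-115,0,0,0]
  ]
}}

```text
time_s: 21.6
ee_pos: [488.0, 405.7, 42.4]
tcp_rot: [-179.8, 0.0, 171.2]
ft_force: [0.7, -0.4, -0.1]
grip_width: 85.1
```

Call:
{"name": "send_rows", "arguments": {
  "moves": [
    [0,1,-8,0,0,0],
    [0,1,-16,0,0,0],
    [0,1,-22,0,0,0],
    [0,1,-24,0,0,0]
  ]
}}

```text
time_s: 22.0
ee_pos: [488.2, 406.7, 18.4]
tcp_rot: [-179.8, 0.0, 171.2]
ft_force: [-0.3, -0.2, -0.6]
grip_width: 85.3
```

```bash
python3 look.py w14
```

```text
22.0 [488.2 406.7  18.4] [-179.8    0.   171.2] [34. 22.  4. 72. -0. 43.] 85.31698957270659
```

View pics/w14.png

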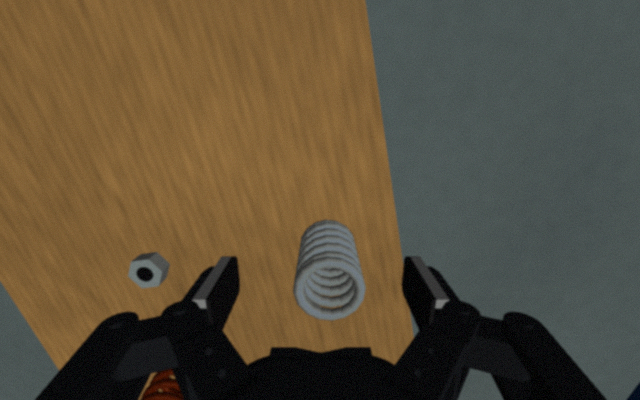

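Call:
{"name": "send_rows", "arguments": {
  "moves": [
    [0,2,0.5,0,0,0],
    [0,4,1,0,0,0]
  ]
}}

```text
time_s: 22.25
ee_pos: [488.6, 411.2, 20.2]
tcp_rot: [-179.8, 0.1, 171.2]
ft_force: [0.9, -0.3, -0.2]
grip_width: 85.4
```

Call:
{"name": "send_rows", "arguments": {
  "moves": [
    [0,0,0,0,0,0],
    [0,0,0,0,0,0],
    [0,0,0,0,0,0],
    [0,0,0,0,0,0],
    [0,0,0,0,0,0]
  ],
  "fingers": -1
}}

```text
time_s: 22.75
ee_pos: [488.9, 411.4, 20.6]
tcp_rot: [-179.9, 0.1, 171.2]
ft_force: [-0.6, 0.1, 1.4]
grip_width: 32.4
```

Call:
{"name": "send_rows", "arguments": {
  "moves": [
    [0,0,0,0,0,0],
    [0,0,0,0,0,0],
    [0,0,0,0,0,0]
  ]
}}

```text
time_s: 23.05
ee_pos: [488.8, 411.4, 20.6]
tcp_rot: [-179.9, 0.1, 171.2]
ft_force: [-0.5, -0.2, 0.9]
grip_width: 32.4
```

Call:
{"name": "send_rows", "arguments": {
  "moves": [
    [0,0,15,0,0,0],
    [0,0,45,0,0,0],
    [0,0,85,0,0,0],
    [6,-22,115,0,0,0],
    [16,-55,128,0,0,0]
  ]
}}

```text
time_s: 23.55
ee_pos: [506.2, 358.4, 154.1]
tcp_rot: [179.8, 0.5, 171.4]
ft_force: [1.4, -0.5, -0.1]
grip_width: 32.5
```

Call:
{"name": "send_rows", "arguments": {
  "moves": [
    [13,-44,0,0,0,0],
    [26,-88,0,0,0,0],
    [39,-132,0,0,0,0],
    [52,-176,0,0,0,0],
    [63,-212,0,0,0,0]
  ]
}}

```text
time_s: 24.05
ee_pos: [569.6, 143.9, 155.2]
tcp_rot: [179.9, 0.5, 171.3]
ft_force: [-0.3, 1.4, -0.7]
grip_width: 32.0
```

Call:
{"name": "send_rows", "arguments": {
  "moves": [
    [10,-34,0,0,0,0],
    [17,-56,-10,0,0,0],
    [21,-68,-22,0,0,0],
    [21,-70,-28,0,0,0],
    [21,-70,-28,0,0,0]
  ]
}}

```text
time_s: 24.55
ee_pos: [589.0, 74.5, 125.3]
tcp_rot: [179.9, 0.3, 171.3]
ft_force: [-0.7, -0.0, -0.5]
grip_width: 32.3
```

```bash
python3 look.py w15
```

```text
24.55 [589.   74.5 125.3] [179.9   0.3 171.3] [ 1. 13.  5. 82.  0.  9.] 32.32989555809859
```

View pics/w15.png

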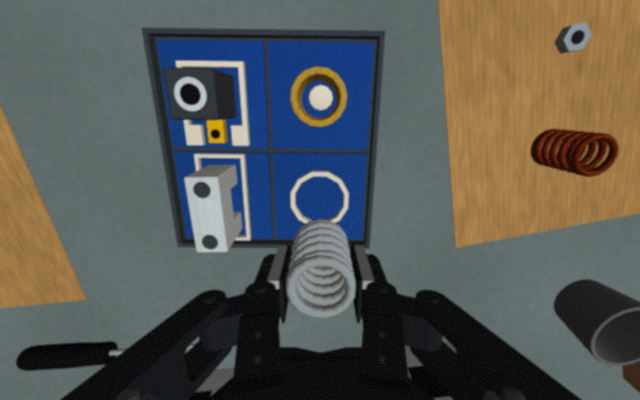

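The spring is upright with its top at (321,289), and the ring fence centre is at about (319.5,199). The cap, bracket and sleeve all sit in their nests.

Run:
```python
from h import *
m=dict(np.load("pics/w15.npz")); P=lambda u,v,z:on_plane(m,(u,v),z)[:2].round(1)
print("spring",P(321,289,154.7),"ring",P(319.5,199,14),"sleeve",P(319.5,97,58),"brk",P(190,94,58))
```

```text
spring [588.4  73.5] ring [589.8  72.6] sleeve [503.   85.9] brk [487.8  -1.5]
```

Call:
{"name": "send_rows", "arguments": {
  "moves": [
    [1,-1,-15,0,0,0],
    [2,-1,-35,0,0,0],
    [2,-1,-55,0,0,0],
    [2,-1,-68,0,0,0],
    [2,-1,-73,0,0,0]
  ]
}}

```text
time_s: 25.1
ee_pos: [589.7, 74.9, 50.6]
tcp_rot: [179.9, 0.1, 171.5]
ft_force: [-0.6, -0.3, -0.0]
grip_width: 32.8
```

Call:
{"name": "send_rows", "arguments": {
  "moves": [
    [0,0,0,0,0,0]
  ]
}}

```text
time_s: 25.2
ee_pos: [589.2, 75.4, 50.0]
tcp_rot: [179.9, 0.1, 171.5]
ft_force: [-0.1, 0.8, -1.0]
grip_width: 32.6
```

```bash
python3 look.py w16
```

```text
25.2 [589.2  75.4  50. ] [1.799e+02 1.000e-01 1.715e+02] [ 1. 15. -2. 74.  0.  9.] 32.5516794159815
```

View pics/w16.png

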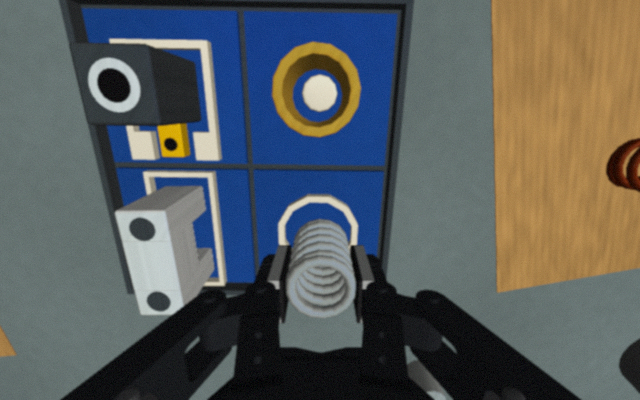

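Call:
{"name": "send_rows", "arguments": {
  "moves": [
    [0.5,-1.5,-3,0,0,0],
    [1,-2.5,-8,0,0,0],
    [1,-2.5,-13,0,0,0],
    [1,-2.5,-17,0,0,0],
    [1,-2.5,-20,0,0,0]
  ]
}}

```text
time_s: 25.75
ee_pos: [590.0, 72.8, 29.7]
tcp_rot: [179.9, 0.0, 171.5]
ft_force: [0.4, 0.1, -1.9]
grip_width: 32.5
```

Call:
{"name": "send_rows", "arguments": {
  "moves": [
    [0,0,-1,0,0,0],
    [0,0,-2,0,0,0]
  ]
}}

```text
time_s: 25.95
ee_pos: [589.8, 72.8, 28.5]
tcp_rot: [179.9, 0.0, 171.5]
ft_force: [-4.3, -0.1, 7.1]
grip_width: 32.4
```

Call:
{"name": "send_rows", "arguments": {
  "moves": [
    [0,0,0,0,0,0],
    [0,0,0,0,0,0],
    [0,0,0,0,0,0]
  ],
  "fingers": 0.3
}}

```text
time_s: 26.25
ee_pos: [590.1, 72.8, 28.6]
tcp_rot: [179.9, 0.1, 171.5]
ft_force: [-0.6, -0.4, 0.4]
grip_width: 55.5
```

Call:
{"name": "send_rows", "arguments": {
  "moves": [
    [0,0,8,0,0,0],
    [0,0,30,0,0,0],
    [0,0,65,0,0,0],
    [-5,-5,105,0,0,0],
    [-20,-20,140,0,0,0]
  ]
}}

```text
time_s: 26.75
ee_pos: [570.9, 53.5, 170.9]
tcp_rot: [179.8, 0.2, 171.6]
ft_force: [0.1, 0.2, -0.2]
grip_width: 55.4
```

Call:
{"name": "send_rows", "arguments": {
  "moves": [
    [0,-10,10,0,0,0],
    [-10,-18,30,0,0,0],
    [-15,-20,40,0,0,0],
    [-15,-20,40,0,0,0],
    [-15,-20,40,0,0,0]
  ]
}}

```text
time_s: 27.25
ee_pos: [555.9, 33.7, 210.0]
tcp_rot: [179.8, 0.2, 171.6]
ft_force: [-0.4, -0.6, -0.3]
grip_width: 55.3
```

```bash
python3 look.py w17
python3 - <<'E'
from h import *
save("side1",manip.snapshot("side")); save("scene1",manip.snapshot("scene"))
a=cv2.imread("pics/side1.png")[130:345,250:410]; b=cv2.imread("pics/scene1.png")[150:300,120:510]
cv2.imwrite("pics/side1c.png",cv2.resize(a,None,fx=2.7,fy=2.7)); cv2.imwrite("pics/scene1c.png",cv2.resize(b,None,fx=2,fy=2))
E
```

```text
27.25 [555.9  33.7 210. ] [179.8   0.2 171.6] [-4.  7.  8. 91.  0.  5.] 55.31943666968197
```

View pics/w17.png

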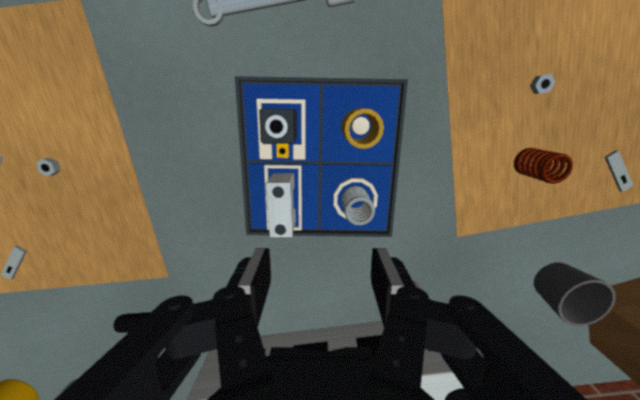

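View pics/side1c.png

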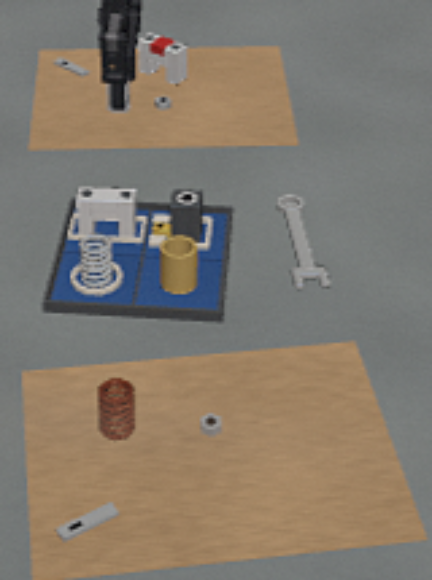

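View pics/scene1c.png

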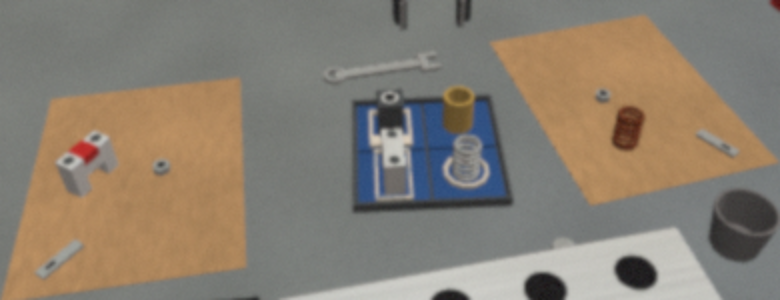

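In all three views the four parts stand upright in their own nests, clear of the gripper, and the scrap parts haven't moved. One numeric check, then I'll hand in.

Run:
```python
from h import *
m=dict(np.load("pics/w17.npz")); P=lambda u,v,z:on_plane(m,(u,v),z)[:2].round(1)
print("spring",P(358.5,209,58),"nest ~589.7,72.4"); print("sleeve",P(364,128.5,58),"nest ~501,86.5")
print("brk",P(276.5,126,58),"nest ~487.3,-2"); print("cap",P(280,210,58),"nest ~577,-16.4")
print(manip.finish_job())
```

```text
spring [587.   70.6] nest ~589.7,72.4
sleeve [502.6  85. ] nest ~501,86.5
brk [487.4  -1.2] nest ~487.3,-2
cap [575.5 -14.7] nest ~577,-16.4
the job is handed in; nothing more can be done
None
```

All four good parts are in their nests and let go, and I handed the job in at about 27 s of the 112 s allowed. I placed the bracket first, then the sleeve, the cap and the spring.

**Seating:** each part met the tile within about 0.2 mm of the height expected for "fully down". The contact push was about 7–11 N.

**Final pictures:** the wrist, side and scene views show all four parts upright, the bracket's yellow lug in its slot, and the gripper clear. The measured tops were within about 1 mm (bracket) to 3.5 mm (spring) of their nest centres, against 12 mm allowed.

**Scrap parts:** the rusty spring and the red-marked cap were never touched and look unmoved. I checked this by eye only and did not measure it.

**Disagreements:** position readings from different views differed by 1–5 mm, most when I first measured the sleeve. I corrected for this before each grasp and placing. No check failed.

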